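# Lever a jammed bowl off its jam chuck

## Task

The rough-turned bowl is stuck tight, rim down, on the jam chuck. Slide the blade of the wooden lever in under its rim and pry it up against the edge of the chuck's round backing board until the bowl breaks loose. Lay the lever flat back on the bench top, and set the bowl, without dropping it, rim down and wholly on the free half of the carrying board beside the other bowl; disturb nothing else.

Things in the scene. Friction and masses are not known exactly. Their poses are not given: they have to be found in the camera images.
- chuck: Jam chuck on a 110 high bench post, bolted down, round about its vertical axis (yaw means nothing). Origin: on the axis at bench height. Iron foot 130 wide, post 48, faceplate 120 wide to 86 high; then a plywood backing board, diameter 210, 24 thick, flat top 110 above the bench; on it a drum of diameter 126, 12 high. Board edge (radius 105) = fulcrum, free air under it.
- chuck_seat (a point): On the chuck's axis at the top of the drum's shoulder, 122 above the bench: centre of the bowl's rim when fully home. Outside the drum (radius 63) a 12 high gap lies between board top and bowl rim, open from all sides. A plug above the shoulder fills the bowl's mouth and grips it all round.
- bowl: Rough-turned light wooden bowl, rim down, 0.24 to 0.38 kg. Origin: centre of the rim plane; z up through the foot. Rim flat, diameter 144 outside (9 past the drum) and 120 inside; widest 147. A straight pull would take 45 to 100 N. Levering one side of the rim up 10 breaks it loose: it then stays raised there, tilted 3 to 8 degrees, and comes off upward with under 30 N.
- bowl_foot (a point): Centre of the top of the bowl's foot, 76 above the rim plane. The foot is a round stub, diameter 56, 14 high, that a gripper can take from above; below it the bowl slopes away.
- lever: Wooden lever, flat underside, 200 long, 28 wide, 0.08 kg. Origin: mid-length, at the underside; x along it to the nose (x = +100), z up. x -100 to 0: handle, 20 thick. 0 to +93: blade, 7 thick; last 7 of the nose 4.5 thick. With the nose at the drum and the underside on the board, turning the handle down about the board's edge meets the rim at 10 degrees; 25 to 30 lift it about 10.
- board: Dark carrying board lying fixed on the bench, 400 long (x), 200 wide (y), 18 thick. Origin: centre of its underside. The other bowl stands on its +x half; the -x half (the end nearer the robot) is free.
- board_place (a point): Middle of the free half, on the board's top: board x = -95, y = 0.
- other_bowl: A second bowl of the same shape, loose, rim down on the board. Origin as the bowl's. Leave it.
- gouge: Turning gouge with wooden handle, 355 long, lying at the far side. Bystander.
- calipers: Steel outside calipers lying flat, 140 long, 8 thick, bystander.
- wax_tin: Round tin, 86 wide and 50 high, bystander.
- mallet: Turned wooden mallet standing on its head, 92 wide, 228 high, bystander.
- blank: Round bowl blank, 160 wide, 55 high, bystander.
- oil_jar: Amber jar, 72 wide, 105 high, bystander.
Mind the look-alikes: they are no part of the job. What is shaped like the lever but blue or red is not meant.

How it is judged (in metres and radians):
On the way, in this order (a step that is already met when the one before it is completed fails the run):
1. The lever pries: it presses on the bowl and bears on the chuck with more than 3 N each, with no finger on the bowl (contact force between lever and bowl above 3 N and contact force between lever and chuck above 3 N and contact force between the fingers and bowl below 0.5 N), for 0.05 s.
2. The bowl is lifted clear of the chuck, 30 mm or more above its seat (z of bowl in the frame of chuck_seat above 0.03 m), for 0.1 s.
At the end, for the whole second after the job is handed in: The bowl rests rim down and level on the free half of the carrying board, its rim wholly on the board (within 2 mm) and at rest; the lever lies flat on the bench top (underside down, within 6 mm of the bench), at rest; nothing else was moved (x of bowl in the frame of board between -0.13 and -0.045 m and y of bowl in the frame of board between -0.03 and 0.03 m and z of bowl in the frame of board between 0.014 and 0.022 m and angle between bowl's own z axis and vertical below 0.05 rad and linear speed of each of bowl, lever below 0.02 m/s and height (world z) of lever between -0.004 and 0.006 m and angle between lever's own z axis and vertical below 0.1 rad); the robot touches nothing.
It fails at once if One of the other things (other bowl, gouge, calipers, wax tin, mallet, blank, oil jar) is moved more than 20 mm (distance of any of other_bowl, gouge, calipers, wax_tin, mallet, blank, oil_jar from where it was at the start of the episode above 0.02 m).
It fails at once if The bowl is seized with the fingers (over 5 N) while it is still fully home on the chuck, its rim centre less than 1 mm off the seat (contact force between the fingers and bowl above 5 N and z of bowl in the frame of chuck_seat between -0.004 and 0.001 m and horizontal distance between bowl and chuck_seat below 0.02 m).
It fails at once if The bowl falls free: faster than 0.5 m/s with neither fingers nor lever on it (linear speed of bowl above 0.5 m/s and contact force between each of the fingers, lever and bowl below 0.1 N).
It also fails if it takes over 72 s, if anything falls off the work surface, if the arm or the gripper's body presses on something with over 40 N, if the wrist force passes 120 N, or if a joint passes its speed limit or range.

## Robot

A 6-joint arm with a two-finger parallel gripper is mounted at the origin on the work surface. World frame = base frame: x ahead of the robot, y to its left, z up, the work surface at z = 0. Lengths are in m, angles in degrees, forces in N, time in s.
With the tool pointing down it reaches from about 0.3 to 0.75 m from the base axis. Payload 8.5 kg.
Tool frame: the origin (TCP) lies at the very end of the fingers, on their centre line; the grasp point (between the pads) lies 19 mm behind it (env.tcp_to_grasp is the distance from the TCP to the grasp point, in m); z points along the fingers, y is the line along which they close (so a half turn about z gives the same grasp; the last joint's range is limited). The gripper opens to 85 mm and grips with 20 to 120 N. Pads are 22 mm wide; open, the fingers measure 114 mm over their backs; the gripper's body (76 mm by 85 mm) begins 54 mm behind the grasp point. The pads swing forward as they close: fully open they stand 13 mm farther back than shut.
Start: joints at [55.044, 21.807, 74.336, -0, 83.858, -12.336], TCP at [0.212, 0.508, 0.231] pointing down, gripper open.
Joint ranges: [-178.18, 178.18], [-50.72, 133.34], [12.68, 142.11], [-81.47, 261.47], [9.98, 163.14], [-165.26, 165.26]. Speed limits (degrees/s): [136.94, 136.94, 180, 180, 180, 180].

## Interface

Orientations are given as a 3x3 rotation matrix whose columns are the frame's x, y, z axes.
In Python, from rig import status, get_image, env gives the robot as it stands.
- The arm moves only by the shell command python3 -m handwheel 'ROWS' [FORCE]. ROWS is text: rows parted by semicolons, each of 7 numbers parted by spaces: the shift along the world's x, y, z in cm, then the turn, a rotation vector about the world's x, y, z in degrees, then the opening, from 0 (shut) to 1 (fully open). In form: dx dy dz wx wy wz gripper; .... A call has 1 to 8 rows; each row is the pose to reach, as a shift and turn from the pose commanded when the call began; what a row does not reach only later rows make up. A row lasts 1/12 s, in which the tool goes at most 41.7 mm and 7.16 degrees, less where a joint would pass 70% of its speed; a pose out of reach is approached as far as the arm can. A call with a gripper value outside its range is refused whole. The fingers move at their own pace and stop on an object; FORCE is the grip in N (left out, the last holds). Time passes only in rows, so rows that repeat a pose let the fingers close. It gives the time, the measured TCP pose, the force, the opening and the grip force at its end, in the units of the state.
- status.observe(): the state, without advancing time (a new reading comes with each control period).
- get_image(name): name is "scene" or "top" or "wrist"; returns a dict with "color" (400x640x3 uint8, red, green, blue), "vertical_fov" (degrees; the focal length in pixels is half the picture's height over the tangent of half this angle, whatever the lens; pixels are square), "cx", "cy" (the principal point, pixels), "xyz" and "orientation" of the camera in the world. Camera axes: x right, y down, z forward; pixel columns grow to the right and rows downward; lengths in m; the calibration is good to about 2 mm. A picture is of the moment at which its call begins. There is no depth.
- env.close_job(): hands the job in; it is judged then, once.
The state is a dict: "time_s": time; "q": joint angles; "qvel": joint speeds; "joint_efforts": joint torques, N m; "position": TCP position; "tool_rot": TCP orientation; "ft_force": force on the tool from outside, world axes, zero at the start; "wrist_torque": the same for the moment, N m; "grip_width": finger opening in m; "gripper_force": force on a finger pad.
Only numpy, scipy, OpenCV 4.12 (cv2) and the standard library are available. Lean on these libraries where they do the work, as an engineer would, in place of code of your own. Each camera call takes 0.05 s, during which the arm holds its last target. There are 200 camera calls.

## Working session

There is one attempt and no reset: what is moved stays moved. The work goes in short steps, Python scripts to look and compute and a shell command to move; the robot and the scene stay as the last step left them, time stands still between calls to the robot, and variables do not carry over. Pictures are saved under pics/ and viewed, at most 12 in all, crops included, and the job is handed in when it is done.

```bash
mkdir -p pics; ls; cat > h.py <<'E'
import numpy as np,cv2
from rig import status,get_image,env
def grab(n,tag):
    im=get_image(n); cv2.imwrite(f'pics/{tag}.png',im['color'][:,:,::-1]); np.save(f'pics/{tag}.npy',im,allow_pickle=True); return im
def load(tag): return np.load(f'pics/{tag}.npy',allow_pickle=True).item()
def ray(im,u,v):
    f=im['color'].shape[0]/2/np.tan(np.radians(im['vertical_fov']/2))
    d=np.array([(u-im['cx'])/f,(v-im['cy'])/f,1.]); return np.array(im['xyz']),np.array(im['orientation'])@d
def onz(im,u,v,z):
    o,d=ray(im,u,v); return o+d*(z-o[2])/d[2]
def proj(im,p):
    f=im['color'].shape[0]/2/np.tan(np.radians(im['vertical_fov']/2))
    c=np.array(im['orientation']).T@(np.array(p)-im['xyz']); return f*c[0]/c[2]+im['cx'],f*c[1]/c[2]+im['cy']
E
python3 - <<'E'
from h import *
for n in('scene','top'):
    im=grab(n,n+'0'); print(n,im['vertical_fov'],im['cx'],im['cy'],np.round(im['xyz'],3),np.round(im['orientation'],3).tolist())
s=status.observe();print(s)
E
```

```text
pics
scene 55.47636935071899 315.18380494191786 193.5927525874161 [ 1.462 -0.253  0.872] [[0.275, 0.56, -0.781], [0.961, -0.157, 0.226], [0.005, -0.813, -0.582]]
top 57.078677625151705 320.3898304168001 208.30673057486078 [0.427 0.004 1.343] [[-0.016, -0.997, 0.074], [-1.0, 0.018, 0.017], [-0.018, -0.073, -0.997]]
{'time_s': 0.1, 'q': array([ 5.50423764e+01,  2.18392437e+01,  7.43793025e+01,  1.65986489e-03,
        8.38583985e+01, -1.23366377e+01]), 'qvel': array([-0.09807443, -0.14819399, -0.11337274, -0.04222172, -0.03118289,
        0.04629616]), 'joint_efforts': array([ 2.93235491e-03, -4.49220693e+01, -2.31659657e+01, -2.03876589e-04,
        3.64801948e-03,  1.13015253e-05]), 'position': array([0.21139958, 0.50747026, 0.23076023]), 'tool_rot': array([[-9.23068074e-01,  3.84635805e-01, -7.93070184e-04],
       [ 3.84636493e-01,  9.23067491e-01, -1.08413534e-03],
       [ 3.15060037e-04, -1.30577445e-03, -9.99999098e-01]]), 'ft_force': array([-0.46290876,  0.20512606, -0.01720207]), 'wrist_torque': array([-0.00849982,  0.0165738 ,  0.00123005]), 'gripper_force': 0.0, 'grip_width': 0.0854682611029563}
```

View pics/top0.png

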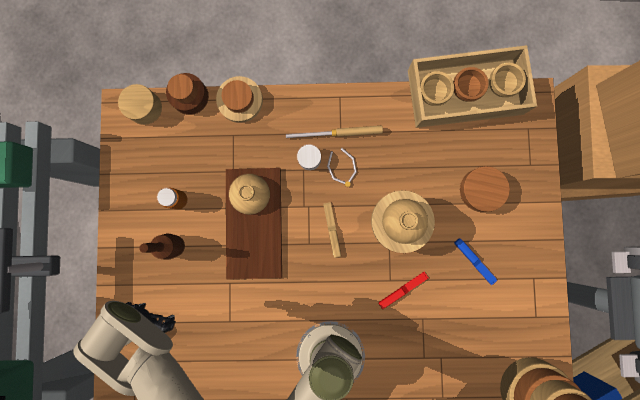

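View pics/scene0.png

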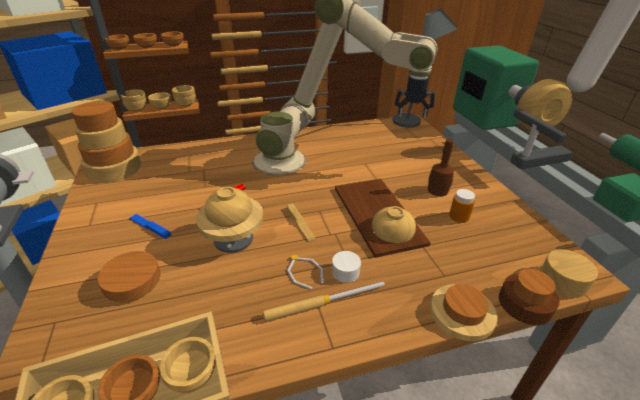

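The top view shows the pale lever at about (333,230), the bowl on its chuck at (404,220), and the carrying board at (254,223) with the other bowl at (249,193). There are three lever-shaped things: pale wood (333,230), red (404,290) and blue (475,261). The pale wooden one fits, since red and blue are ruled out. I'll confirm it in a crop.

```bash
python3 - <<'E'
from h import *
im=load('top0'); c=im['color']
a=cv2.resize(c[190:270,305:445],None,fx=5,fy=5,interpolation=cv2.INTER_CUBIC)
cv2.imwrite('pics/crop1.png',a[:,:,::-1])
hsv=cv2.cvtColor(c,cv2.COLOR_RGB2HSV)
for p in [(330,212),(335,245),(333,228),(320,225),(345,230),(380,220),(404,235),(260,240)]: print(p,hsv[p[1],p[0]],c[p[1],p[0]])
E
```

```text
(330, 212) [ 18 126 196] [196 156  99]
(335, 245) [ 17 125 189] [189 150  96]
(333, 228) [ 17 125 170] [170 135  87]
(320, 225) [ 14 144 196] [196 135  85]
(345, 230) [ 14 144 206] [206 143  90]
(380, 220) [ 17 115 198] [198 160 109]
(404, 235) [ 17 125 198] [198 157 101]
(260, 240) [ 10 163 103] [103  59  37]
```

View pics/crop1.png

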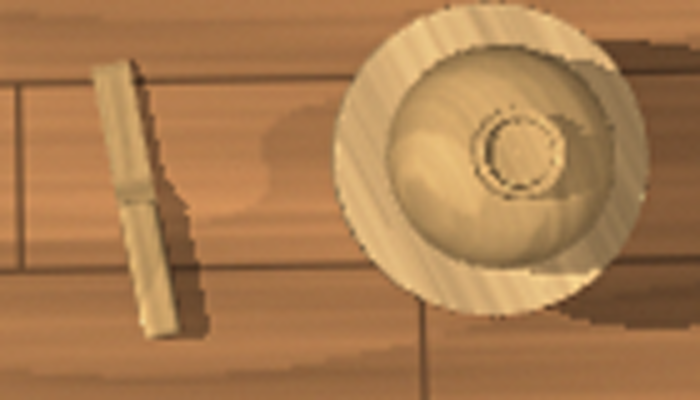

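The crop shows the pale lever with its thick handle half at the lower (robot) end and a step at crop (135,195). The thin blade points up, towards +x, so this is the lever meant. Next I'll measure it.

```bash
cat > m.py <<'E'
from h import *
im=load('top0'); c=im['color']; hsv=cv2.cvtColor(c,cv2.COLOR_RGB2HSV)
# lever ends
g=lambda x,y:(x/5+305-.4,y/5+190-.4)
for n,x,y,z in [('nose',111.5,63.5,.0045),('butt',162.5,335,.02),('step',137,203,.02),('foot',521,152,.198)]: print(n,onz(im,*g(x,y),z).round(4))
m=((hsv[...,0]>=16)&(hsv[...,0]<=24)&(hsv[...,1]<135)).astype(np.uint8)
k=m.copy();k[:,:365]=0;k[:,445:]=0;k[:185]=0;k[258:]=0
k=cv2.morphologyEx(k,cv2.MORPH_CLOSE,np.ones((5,5)))
ct=max(cv2.findContours(k,0,1)[0],key=cv2.contourArea)[:,0]
P=np.array([onz(im,*p,.11)[:2] for p in ct]); print('chuckboard',cv2.minEnclosingCircle(P.astype(np.float32)), cv2.fitEllipse(P.astype(np.float32)))
k=m.copy();k[:,:315]=0;k[:,350:]=0;k[:195]=0;k[265:]=0
ct=max(cv2.findContours(k,0,1)[0],key=cv2.contourArea)[:,0]
P=np.array([onz(im,*p,.012)[:2] for p in ct],np.float32); print('lever rect',cv2.minAreaRect(P))
k=((hsv[...,0]<13)&(hsv[...,2]<125)).astype(np.uint8);k[:,:215]=0;k[:,290:]=0;k[:160]=0;k[290:]=0
k=cv2.morphologyEx(k,cv2.MORPH_OPEN,np.ones((5,5)))
ct=max(cv2.findContours(k,0,1)[0],key=cv2.contourArea)[:,0]
P=np.array([onz(im,*p,.018)[:2] for p in ct],np.float32); r=cv2.minAreaRect(P);print('board',r,cv2.boxPoints(r).round(4).tolist())
E
python3 m.py
```

```text
nose [0.5471 0.0021 0.0045]
butt [ 0.3504 -0.0309  0.02  ]
step [ 0.4448 -0.0144  0.02  ]
foot [ 0.47   -0.2507  0.198 ]
chuckboard ((0.4694739878177643, -0.2489510327577591), 0.10591764003038406) ((0.46989932656288147, -0.24893155694007874), (0.20586258172988892, 0.207949697971344), 176.26258850097656)
lever rect ((0.4478664994239807, -0.013786565512418747), (0.19884657859802246, 0.028769835829734802), 9.950736999511719)
board ((0.4775899648666382, 0.2690579891204834), (0.3984353244304657, 0.19899585843086243), 0.1460646092891693) [[0.27810001373291016, 0.36800000071525574], [0.2786000072956085, 0.16910000145435333], [0.6771000027656555, 0.17010000348091125], [0.6765999794006348, 0.36910000443458557]]
```

Check on the measurements: the chuck board radius comes out at 0.106 (given 0.105), the lever at 199 x 29 (given 200 x 28) and the carrying board at 398 x 199 (given 400 x 200). All agree. I'll move above the lever handle and look from close up.

```bash
python3 -m handwheel '9.3 -26.5 -4 0 0 16 1;9.3 -26.5 -4 0 0 16 1;9.3 -26.5 -4 0 0 16 1;9.3 -26.5 -4 0 0 16 1;9.3 -26.5 -4 0 0 16 1;9.3 -26.5 -4 0 0 16 1;9.3 -26.5 -4 0 0 16 1;9.3 -26.5 -4 0 0 16 1' 60
python3 -m handwheel '9.4 -26.5 -7 0 0 16 1;9.4 -26.5 -7 0 0 16 1;9.4 -26.5 -7 0 0 16 1;9.4 -26.5 -7 0 0 16 1;9.4 -26.5 -7 0 0 16 1;9.4 -26.5 -7 0 0 16 1;9.4 -26.5 -7 0 0 16 1;9.4 -26.5 -7 0 0 16 1'
python3 - <<'E'
from h import *
s=status.observe();print(s['position'],np.degrees(np.arctan2(s['tool_rot'][1,1],s['tool_rot'][0,1])))
im=grab('wrist','w1')
for n,p in [('nose',(.5471,.0021,.0045)),('butt',(.3504,-.0309,.02)),('step',(.4488,-.0144,.02))]: print(n,np.round(proj(im,p)))
E
```

```text
time_s: 0.77
position: [0.3058, 0.2379, 0.1904]
tool_rot: [[-0.993, 0.122, -0.001], [0.122, 0.993, -0.002], [0.001, -0.002, -1.0]]
ft_force: [1.1, 0.8, 0.5]
grip_width: 0.0854
gripper_force: 0.0
time_s: 1.43
position: [0.3996, -0.0258, 0.1204]
tool_rot: [[-0.987, -0.16, -0.0], [-0.16, 0.987, -0.0], [0.0, -0.0, -1.0]]
ft_force: [-0.5, -0.1, 0.4]
grip_width: 0.0852
gripper_force: 0.0
[ 0.39960702 -0.0258221   0.1203763 ] 99.22617647626457
nose [322. 321.]
butt [321. 144.]
step [322. 249.]
```

View pics/w1.png

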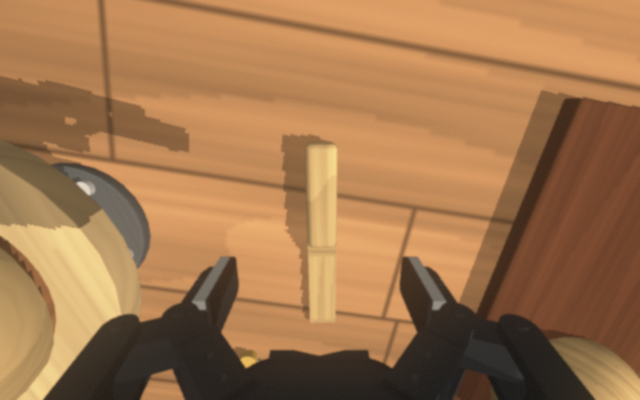

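The wrist view puts the lever at (322,145–321) with its step at row 249. That matches the projected estimates, and the thick, more strongly shadowed half is at the butt. Now I'll descend and grip.

```bash
python3 -m handwheel '0 0 -4 0 0 0 1;0 0 -8 0 0 0 1;0 0 -10 0 0 0 1;0 0 -11 0 0 0 1;0 0 -11.8 0 0 0 1;0 0 -11.8 0 0 0 1;0 0 -11.8 0 0 0 0.2;0 0 -11.8 0 0 0 0' 120
python3 -m handwheel '0 0 0 0 0 0 0;0 0 0 0 0 0 0;0 0 0 0 0 0 0;0 0 0 0 0 0 0;0 0 0 0 0 0 0;0 0 0 0 0 0 0'
```

```text
time_s: 2.15
position: [0.3988, -0.0222, 0.0038]
tool_rot: [[-0.987, -0.163, 0.001], [-0.163, 0.987, -0.0], [-0.001, -0.0, -1.0]]
ft_force: [1.3, 0.5, -0.0]
grip_width: 0.0641
gripper_force: 0.0
time_s: 2.65
position: [0.3988, -0.0224, 0.0043]
tool_rot: [[-0.987, -0.163, 0.001], [-0.163, 0.987, -0.001], [-0.001, -0.001, -1.0]]
ft_force: [-1.7, 0.7, 15.4]
grip_width: 0.025
gripper_force: 118.9
```

```bash
python3 -m handwheel '0 0 4 0 0 0 0;0 0 8 0 0 0 0;0 4 11.5 0 0 -5 0;4 8 11.5 0 0 -12 0;7.1 9.2 11.5 0 0 -19 0;7.1 9.2 11.5 0 0 -26 0;7.1 9.2 11.5 0 0 -33 0;7.1 9.2 11.5 0 0 -40 0'
python3 -m handwheel '0 0 0 0 0 -7 0;0 0 0 0 0 -14 0;0 0 0 0 0 -21 0;0 0 0 0 0 -28 0;0 0 0 0 0 -35 0;0 0 0 0 0 -42 0;0 0 0 0 0 -49 0;0 0 0 0 0 -56 0'
python3 -m handwheel '0 0 0 0 0 -3.4 0;0 0 0 0 0 -3.4 0;0 0 0 0 0 -3.4 0;0 0 0 0 0 -3.4 0;0 0 0 0 0 -3.4 0'
python3 - <<'E'
from h import *
for n in ('scene','top'): grab(n,n+'1')
im=load('scene1');a=im['color'][160:270,160:330];cv2.imwrite('pics/crop2.png',cv2.resize(a,None,fx=4,fy=4,interpolation=cv2.INTER_CUBIC)[:,:,::-1])
E
```

```text
time_s: 3.32
position: [0.47, 0.0705, 0.1183]
tool_rot: [[-0.865, 0.501, 0.0], [0.501, 0.865, -0.0], [-0.0, 0.0, -1.0]]
ft_force: [-1.3, 0.1, -0.7]
grip_width: 0.0251
gripper_force: 118.6
time_s: 3.98
position: [0.4693, 0.0697, 0.1184]
tool_rot: [[-0.067, 0.998, -0.0], [0.998, 0.067, 0.0], [0.0, -0.0, -1.0]]
ft_force: [1.0, -0.6, -1.1]
grip_width: 0.0249
gripper_force: 118.6
time_s: 4.4
position: [0.4695, 0.0697, 0.1183]
tool_rot: [[-0.015, 1.0, -0.0], [1.0, 0.015, 0.0], [0.0, -0.0, -1.0]]
ft_force: [-0.2, -0.8, -1.7]
grip_width: 0.0252
gripper_force: 118.6
```

View pics/crop2.png

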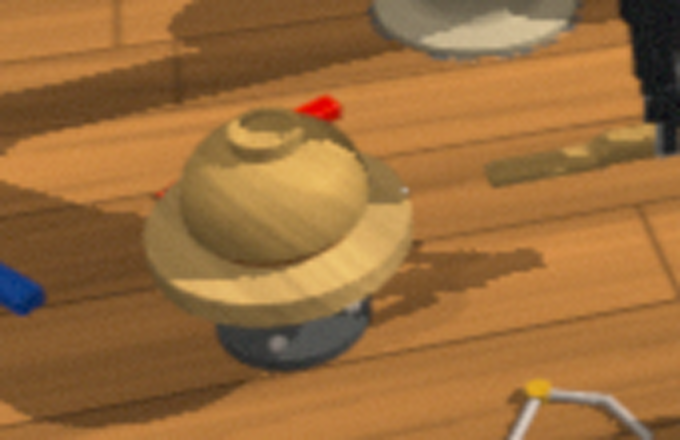

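The scene crop shows the lever held level, its nose at crop (488,175), clear of the bowl and chuck. I'll check the nose position and height by casting a ray onto the known plane.

```bash
python3 - <<'E'
from h import *
im=load('scene1')
def onx(u,v,x):
    o,d=ray(im,u,v); return o+d*(x-o[0])/d[0]
for n,u,v,x in [('nose front low corner',493,187,.4855),('nose back top corner',487,163,.4575),('chuck board +y edge, top',411,205,.4698)]:
    print(n,onx(160+u/4-.4,160+v/4-.4,x).round(4))
im=load('top1');c=im['color'];hsv=cv2.cvtColor(c,cv2.COLOR_RGB2HSV)
for p in [(.4715,-.0803,.114),(.4698,-.145,.11)]: print(np.round(proj(im,p),1))
u,v=np.round(proj(im,(.4715,-.0803,.114))).astype(int); print(((hsv[v-8:v+9,u-16:u+17,0]>=16)*1).astype(str).tolist().__len__())
for r in range(v-8,v+9): print(''.join('#' if h[0]>=16 and h[0]<25 else '.' for h in hsv[r,u-20:u+21]),r)
print(u-20)
E
```

```text
nose front low corner [ 0.4855 -0.0795  0.1155]
nose back top corner [ 0.4575 -0.0784  0.1197]
chuck board +y edge, top [ 0.4698 -0.1455  0.099 ]
[352.  221.5]
[371.3 221.7]
17
........................................# 213
........................................# 214
........................................# 215
........................................# 216
.......................................## 217
....###.#.##########...................## 218
#####################..................## 219
####################...................## 220
####################...................## 221
####################...................## 222
####################...................## 223
####################...................## 224
####################....................# 225
##############...#......................# 226
........................................# 227
........................................# 228
........................................# 229
332
```

```bash
python3 -m handwheel '0 0 -0.2 0 0 -0.9 0;0 -2 -0.2 0 0 -0.9 0;0 -4 -0.2 0 0 -0.9 0;0 -5.5 -0.2 0 0 -0.9 0;0 -6.5 -0.2 0 0 -0.9 0;0 -7.5 -0.2 0 0 -0.9 0;0 -8.5 -0.2 0 0 -0.9 0;0 -8.5 -0.2 0 0 -0.9 0'
python3 -m handwheel '0 -0.3 0 0 0 0 0;0 -0.6 0 0 0 0 0;0 -0.9 0 0 0 0 0;0 -1.2 0 0 0 0 0;0 -1.4 0 0 0 0 0;0 -1.6 0 0 0 0 0;0 -1.8 0 0 0 0 0;0 -1.8 0 0 0 0 0'
```

```text
time_s: 5.17
position: [0.4697, -0.0166, 0.1163]
tool_rot: [[0.004, 1.0, 0.0], [1.0, -0.004, -0.0], [-0.0, 0.0, -1.0]]
ft_force: [0.9, 0.1, -1.0]
grip_width: 0.0253
gripper_force: 118.6
time_s: 5.83
position: [0.4696, -0.0336, 0.1163]
tool_rot: [[0.003, 1.0, 0.0], [1.0, -0.003, -0.0], [-0.0, 0.0, -1.0]]
ft_force: [0.3, 0.2, -0.2]
grip_width: 0.025
gripper_force: 118.6
```

The nose is at r≈66 with no contact, so it sits under the rim. Next I pry about the board edge, sliding in slightly while turning.

```bash
python3 -m handwheel '0 0 -0.2 0 0 0 0;0 -0.05 -0.9 -3.5 0 0 0;0 -0.13 -1.57 -7 0 0 0;0 -0.25 -2.2 -10.5 0 0 0;0 -0.42 -2.86 -14 0 0 0;0 -0.42 -2.86 -14 0 0 0'
```

```text
time_s: 6.33
position: [0.4688, -0.0365, 0.0865]
tool_rot: [[-0.0, 1.0, -0.002], [0.97, -0.0, -0.244], [-0.244, -0.002, -0.97]]
ft_force: [-0.7, -0.2, 1.2]
grip_width: 0.0251
gripper_force: 118.7
```

```bash
python3 -m handwheel '0 -0.25 -0.5 -3 0 0 0;0 -0.5 -1.03 -6 0 0 0;0 -0.5 -1.03 -6 0 0 0;0 -0.5 -1.03 -6 0 0 0'
```

```text
time_s: 6.67
position: [0.4694, -0.042, 0.0773]
tool_rot: [[0.002, 1.0, -0.001], [0.941, -0.002, -0.34], [-0.34, -0.0, -0.941]]
ft_force: [0.1, 2.9, -0.4]
grip_width: 0.0252
gripper_force: 118.6
```

```bash
python3 - <<'E'
from h import *
im=grab('scene','scene2');grab('top','top2');a=im['color'][165:265,180:330];cv2.imwrite('pics/crop3.png',cv2.resize(a,None,fx=5,fy=5,interpolation=cv2.INTER_CUBIC)[:,:,::-1])
print(status.observe()['ft_force'],status.observe()['wrist_torque'])
E
```

```text
[-0.17454705  3.23079277 -2.2427661 ] [0.85894839 0.06065138 0.0114396 ]
```

View pics/crop3.png

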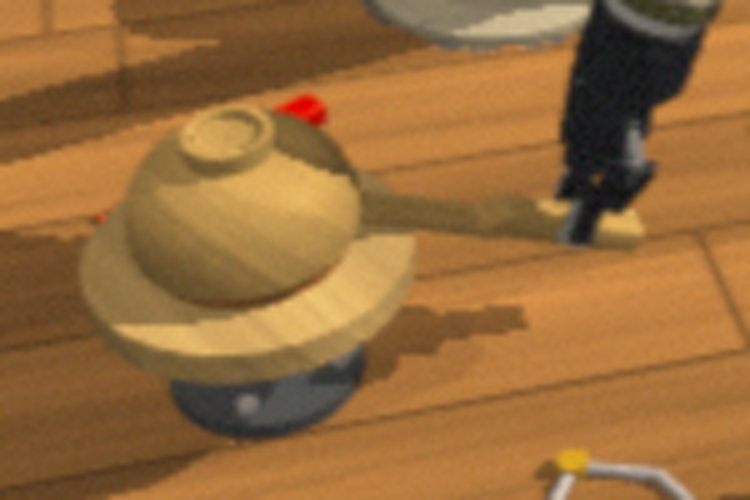

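The crop shows the lever under the rim and bearing on the board edge. The bowl's foot has already shifted up a few pixels to about crop (227,133), so the rim is rising. I'll carry on to about 28°.

```bash
python3 -m handwheel '0 -0.2 -0.4 -2.5 0 0 0;0 -0.41 -0.83 -5 0 0 0;0 -0.72 -1.29 -8 0 0 0;0 -0.72 -1.29 -8 0 0 0;0 -0.72 -1.29 -8 0 0 0'
python3 - <<'E'
from h import *
im=load('top2');im3=grab('top','top3')
def foot(c):
    hsv=cv2.cvtColor(c[185:260,365:445],cv2.COLOR_RGB2GRAY); return hsv.astype(float)
a,b=[foot(load(t)['color']) for t in('top1','top2')];d=foot(im3['color'])
print(cv2.phaseCorrelate(a[15:60,22:60].copy(),b[15:60,22:60].copy()),cv2.phaseCorrelate(a[15:60,22:60].copy(),d[15:60,22:60].copy()))
s=status.observe();print(s['ft_force'],s['wrist_torque'])
E
```

```text
time_s: 7.18
position: [0.4696, -0.0497, 0.0646]
tool_rot: [[0.002, 1.0, -0.001], [0.884, -0.002, -0.468], [-0.468, 0.0, -0.884]]
ft_force: [0.1, 0.8, -0.2]
grip_width: 0.0256
gripper_force: 118.5
((-0.31423557311677186, 0.29827098258919094), 0.46111033312995736) ((1.463905807588116, -0.4071980856234809), 0.15747981655796284)
[ 0.43436943  0.55174211 -2.5386139 ] [0.60910354 0.05314163 0.01426835]
```

```bash
python3 - <<'E'
from h import *
im=grab('scene','scene3');a=im['color'][165:255,185:325];t=load('top3')['color'][185:260,325:445];t0=load('top1')['color'][185:260,325:445]
r=lambda x:cv2.resize(x,(400,250),interpolation=cv2.INTER_CUBIC)
cv2.imwrite('pics/crop4.png',np.vstack([cv2.resize(a,(540,347),interpolation=cv2.INTER_CUBIC)[:,:,::-1].copy() if 0 else cv2.resize(a,(800,340),interpolation=cv2.INTER_CUBIC)[:,:,::-1],np.hstack([r(t0),r(t)])[:,:,::-1]]))
E
```

```text
(no output)
```

View pics/crop4.png

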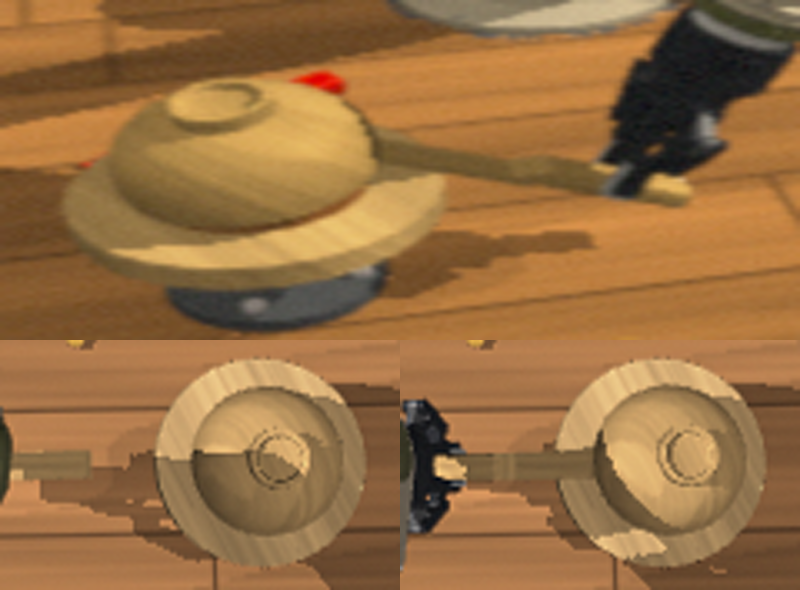

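The upper scene view and the top pair (before left, after right) show the foot shifted about 3.3 px away from the lever, or 8 mm, which is about 6° of tilt. The bowl is loose. I'll back the lever out the way it came in and carry it to the side.

```bash
python3 -m handwheel '0 0.5 1 6 0 0 0;0 0.9 1.7 10 0 0 0;0 1.22 2.32 14 0 0 0;0 1.5 3.6 21 0 0 0;0 1.63 5.0 28 0 0 0;0 1.63 5.05 28 0 0 0;0 1.63 5.05 28 0 0 0;0 3 5.05 28 0 0 0'
python3 -m handwheel '0 2.5 0 0 0 0 0;0 5 0 0 0 0 0;0 8 0 0 0 0 0;0 10 0 0 0 0 0;0 10 0 0 0 0 0'
```

```text
time_s: 7.95
position: [0.4695, -0.0214, 0.1148]
tool_rot: [[0.005, 1.0, 0.0], [1.0, -0.005, -0.004], [-0.004, 0.0, -1.0]]
ft_force: [-0.0, 0.7, -1.3]
grip_width: 0.0253
gripper_force: 118.6
time_s: 8.37
position: [0.4683, 0.0836, 0.1143]
tool_rot: [[-0.002, 1.0, -0.001], [1.0, 0.002, -0.002], [-0.002, -0.001, -1.0]]
ft_force: [-0.5, 0.4, -1.2]
grip_width: 0.0247
gripper_force: 118.6
```

```bash
python3 -m handwheel '-2 0 -3.5 0 0 0 0;-2 0 -7 0 0 0 0;-2 0 -9 0 0 0 0;-2 0 -10 0 0 0 0;-2 0 -10.4 0 0 0 0;-2 0 -10.6 0 0 0 0;-2 0 -10.7 0 0 0 0;-2 0 -10.7 0 0 0 0'
python3 -m handwheel '0 0 -0.1 0 0 0 0;0 0 -0.2 0 0 0 0;0 0 -0.2 0 0 0 0'
```

```text
time_s: 9.03
position: [0.4498, 0.0803, 0.0084]
tool_rot: [[0.002, 1.0, 0.001], [1.0, -0.002, -0.001], [-0.001, 0.001, -1.0]]
ft_force: [0.1, 0.1, -1.4]
grip_width: 0.0253
gripper_force: 118.7
time_s: 9.28
position: [0.4496, 0.0803, 0.0062]
tool_rot: [[0.002, 1.0, 0.001], [1.0, -0.002, -0.0], [-0.0, 0.001, -1.0]]
ft_force: [-0.6, -0.3, -0.6]
grip_width: 0.0251
gripper_force: 118.7
```

```bash
python3 -m handwheel '0 0 -0.1 0 0 0 0;0 0 -0.15 0 0 0 0;0 0 -0.15 0 0 0 0;0 0 -0.15 0 0 0 0.4;0 0 -0.15 0 0 0 0.55;0 0 -0.15 0 0 0 0.55;0 0 -0.15 0 0 0 0.55;0 0 -0.15 0 0 0 0.55'
python3 -m handwheel '0 0 1 0 0 0 0.6;0 0 4 0 0 0 0.8;0 0 8 0 0 0 1;0 0 12 0 0 0 1;0 0 16 0 0 0 1;0 0 20 0 0 0 1;0 0 24 0 0 0 1;0 0 27 0 0 0 1'
python3 - <<'E'
from h import *
im=grab('top','top4');s2=grab('scene','scene4')
a=cv2.resize(im['color'][185:265,290:450],(800,400),interpolation=cv2.INTER_CUBIC)
b=cv2.resize(s2['color'][165:265,185:345],(320,200),interpolation=cv2.INTER_CUBIC)
b=np.hstack([b,np.zeros((200,480,3),np.uint8)])
cv2.imwrite('pics/crop5.png',np.vstack([a,b])[:,:,::-1])
E
```

```text
time_s: 9.95
position: [0.4496, 0.0803, 0.0046]
tool_rot: [[0.002, 1.0, 0.0], [1.0, -0.002, 0.0], [0.0, 0.0, -1.0]]
ft_force: [-0.3, -0.5, -0.5]
grip_width: 0.0467
gripper_force: 0.0
time_s: 10.62
position: [0.4494, 0.0803, 0.278]
tool_rot: [[0.002, 1.0, 0.004], [1.0, -0.002, -0.0], [-0.0, 0.004, -1.0]]
ft_force: [0.5, -0.4, -0.8]
grip_width: 0.0855
gripper_force: 0.0
```

View pics/crop5.png

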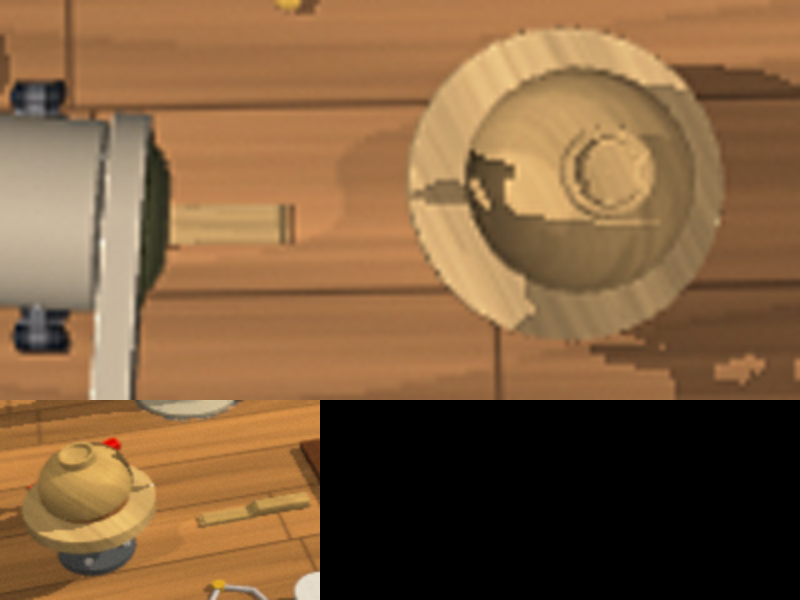

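The lever lies flat on the bench in both views. The bowl stays tilted, with its foot at crop (615,171), or pixel (412.6,218.8). Next is the foot position.

```bash
python3 - <<'E'
from h import *
im=load('top4');print(onz(im,412.6,218.8,.204)); print(onz(load('top0'),408.8,220,.198))
o=load('scene4'); # triangulate with scene: foot px crop(77,452-400)/2
u,v=185+78/2-.4,165+55/2-.4
o1,d1=ray(im,412.6,218.8);o2,d2=ray(o,u,v);A=np.c_[d1,-d2];t=np.linalg.lstsq(A,o2-o1,rcond=None)[0];print(o1+d1*t[0],o2+d2*t[1])
E
```

```text
[ 0.47329366 -0.26116349  0.204     ]
[ 0.47001662 -0.25069418  0.198     ]
[ 0.47346437 -0.26213587  0.19981915] [ 0.47410228 -0.25785882  0.19885044]
```

```bash
python3 -m handwheel '2.25 -34.7 -2.8 7 0 0 1;2.25 -34.7 -2.8 7 0 0 1;2.25 -34.7 -2.8 7 0 0 1;2.25 -34.7 -2.8 7 0 0 1;2.25 -34.7 -2.8 7 0 0 1;2.25 -34.7 -2.8 7 0 0 1;2.25 -34.7 -2.8 7 0 0 1;2.25 -34.7 -2.8 7 0 0 1'
python3 -m handwheel '0 -1.4 0 0 0 0 1;0 -1.4 0 0 0 0 1;0 -1.4 0 0 0 0 1'
python3 - <<'E'
from h import *
im=grab('wrist','w2'); s=status.observe();print(s['position'],s['tool_rot'])
E
```

```text
time_s: 11.38
position: [0.47, -0.2473, 0.2471]
tool_rot: [[0.003, 1.0, -0.001], [0.992, -0.003, 0.123], [0.123, -0.001, -0.992]]
ft_force: [0.1, -0.7, 1.2]
grip_width: 0.0855
gripper_force: 0.0
time_s: 11.63
position: [0.4704, -0.2591, 0.2473]
tool_rot: [[0.004, 1.0, -0.001], [0.992, -0.003, 0.124], [0.124, -0.002, -0.992]]
ft_force: [-0.9, 1.1, -0.3]
grip_width: 0.0854
gripper_force: 0.0
[ 0.47049518 -0.25825847  0.24778697] [[ 2.10653599e-03  9.99997479e-01 -7.77562553e-04]
 [ 9.92396679e-01 -1.99483406e-03  1.23064425e-01]
 [ 1.23062564e-01 -1.03089014e-03 -9.92398379e-01]]
```

View pics/w2.png

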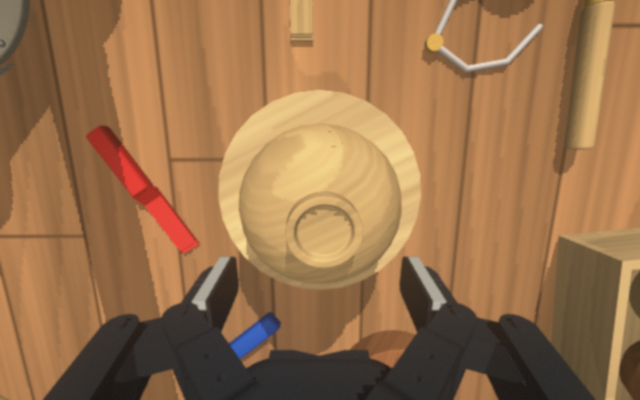

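The wrist view shows the foot ring centred at about (324,230), between and ahead of the fingers. I'll cast it and take a third reading.

```bash
python3 - <<'E'
from h import *
im=load('w2');t=load('top4')
for z in(.199,.203,.207): print(onz(im,324,230,z),onz(t,412.6,218.8,z))
o1,d1=ray(im,324,230);o2,d2=ray(t,412.6,218.8);k=np.linalg.lstsq(np.c_[d1,-d2],o2-o1,rcond=None)[0];print(o1+d1*k[0],o2+d2*k[1])
p=onz(im,324,230,.203); print(np.array([onz(im,287,230,.203),onz(im,361,230,.203)]))
s=status.observe();print(s['position'])
E
```

```text
[ 0.47432427 -0.25790575  0.199     ] [ 0.47349782 -0.26232639  0.199     ]
[ 0.47425833 -0.25661178  0.203     ] [ 0.47333449 -0.26139607  0.203     ]
[ 0.4741924 -0.2553178  0.207    ] [ 0.47317117 -0.26046575  0.207     ]
[ 0.47510831 -0.27329259  0.15143537] [ 0.47543856 -0.27338103  0.15146943]
[[ 0.44763117 -0.25650186  0.203     ]
 [ 0.50087489 -0.25672164  0.203     ]]
[ 0.47049518 -0.25825847  0.24778697]
```

```bash
python3 -m handwheel '0.3 0 -1.5 0 0 0 1;0.3 0 -3 0 0 0 1;0.3 0.1 -4 0 0 0 1;0.3 0.1 -5 0 0 0 1;0.3 0.1 -5.5 0 0 0 1;0.3 0.1 -5.9 0 0 0 1;0.3 0.1 -5.9 0 0 0 1' 60
python3 -m handwheel '0 0 0 0 0 0 0.5;0 0 0 0 0 0 0.5;0 0 0 0 0 0 0.3;0 0 0 0 0 0 0.3;0 0 0 0 0 0 0.3;0 0 0 0 0 0 0.3;0 0 0 0 0 0 0.3;0 0 0 0 0 0 0.3' 60
```

```text
time_s: 12.27
position: [0.4736, -0.2578, 0.1889]
tool_rot: [[0.002, 1.0, -0.0], [0.992, -0.002, 0.122], [0.122, -0.001, -0.992]]
ft_force: [1.2, 0.2, 0.4]
grip_width: 0.0857
gripper_force: 0.0
time_s: 12.93
position: [0.4738, -0.2583, 0.1902]
tool_rot: [[0.002, 1.0, 0.001], [0.993, -0.002, 0.121], [0.121, 0.001, -0.993]]
ft_force: [-0.5, 3.4, 5.2]
grip_width: 0.053
gripper_force: 62.0
```

Gripped at 53 mm, the same 3 mm under true size as the lever read, so it is the 56 mm foot. I'll lift it gently and level it.

```bash
python3 -m handwheel '0 0 0 0 0 0 0.3;0 0 0.4 0 0 0 0.3;0 -0.1 0.9 0 0 0 0.3;0 -0.2 1.5 0 0 0 0.3;0 -0.3 2.5 0 0 0 0.3;0 -0.4 4 0 0 0 0.3;0 -0.5 6 0 0 0 0.3;0 -0.5 8 0 0 0 0.3' 80
python3 -m handwheel '0 0 3 0 0 0 0.3;0 2 4 -3.5 0 0 0.3;0 5 4 -7 0 0 0.3;0 5 4 -7 0 0 0.3;0 5 4 -7 0 0 0.3'
python3 - <<'E'
from h import *
im=grab('scene','scene5');t=grab('top','top5')
a=cv2.resize(im['color'][90:270,160:400],(720,540),interpolation=cv2.INTER_CUBIC);cv2.imwrite('pics/crop6.png',a[:,:,::-1])
E
```

```text
time_s: 13.6
position: [0.4733, -0.2635, 0.2701]
tool_rot: [[0.003, 1.0, -0.001], [0.992, -0.003, 0.123], [0.123, -0.001, -0.992]]
ft_force: [0.3, 0.2, -3.6]
grip_width: 0.0524
gripper_force: 85.5
time_s: 14.02
position: [0.4735, -0.2117, 0.3101]
tool_rot: [[-0.0, 1.0, 0.0], [1.0, 0.0, -0.0], [-0.0, 0.0, -1.0]]
ft_force: [-0.4, -0.9, -2.4]
grip_width: 0.0529
gripper_force: 85.5
```

View pics/crop6.png

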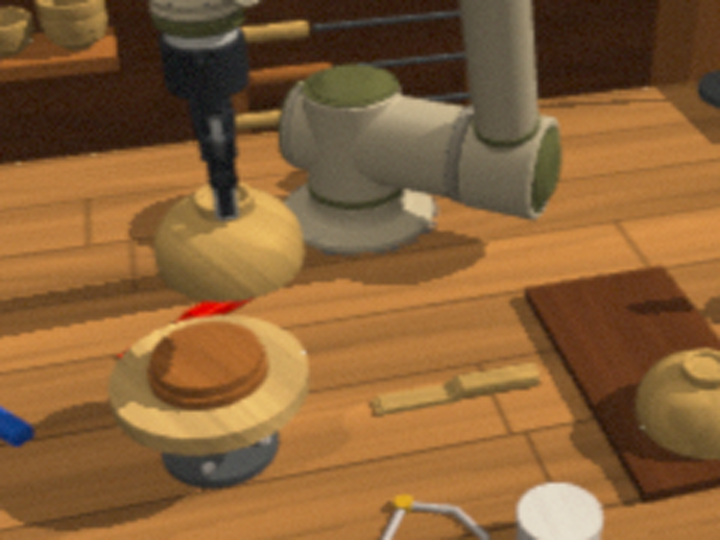

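The bowl is off the chuck and the lever and board are undisturbed. The bowl looks slightly tilted in the grip: left edge at crop (155,240), right edge at (303,252), foot leaning left. I'll measure it against the level other bowl.

```bash
python3 - <<'E'
from h import *
im=load('scene5');hsv=cv2.cvtColor(im['color'],cv2.COLOR_RGB2HSV)
def msk(u0,u1,v0,v1):
    m=np.zeros(hsv.shape[:2],np.uint8); r=hsv[v0:v1,u0:u1]
    m[v0:v1,u0:u1]=((r[...,0]>=16)&(r[...,0]<26)&(r[...,1]<155)).astype(np.uint8)
    m=cv2.morphologyEx(m,cv2.MORPH_CLOSE,np.ones((3,3)));return max(cv2.findContours(m,0,1)[0],key=cv2.contourArea)
for n,b,x,c in [('held',(205,268,145,193),.4735,(.4735,-.2117)),('other',(365,425,198,252),.575,None)]:
    k=msk(*b); h=cv2.convexHull(k)[:,0]; print(n,cv2.contourArea(k),cv2.boundingRect(k),cv2.minAreaRect(k),cv2.fitEllipse(k))
    for u,v in (h[h[:,0].argmin()],h[h[:,0].argmax()],h[h[:,1].argmax()]):
        o,d=ray(im,u,v); print((u,v),(o+d*(x-o[0])/d[0]).round(4))
for th in (0,4,8,12): # predicted rim outer ring ends in the y direction for tilt th about x, foot top at TCP+.0.015
    a=np.radians(th); f=np.array([.4735,-.2117,.325]); ax=np.array([0,-np.sin(a),np.cos(a)]);e=np.array([0,np.cos(a),np.sin(a)])
    r=f-.076*ax; R=[r+.072*(np.cos(q)*e+np.sin(q)*np.array([1,0,0])) for q in np.linspace(0,6.28,73)]
    P=np.array([proj(im,p) for p in R]); print(th,'bbox',P.min(0).round(1),P.max(0).round(1),'lowest at u',P[P[:,1].argmax()].round(1))
E
```

```text
held 1649.5 (211, 145, 57, 45) ((239.0, 167.0), (44.0, 56.0), 90.0) ((240.3583221435547, 168.3618927001953), (38.72968292236328, 61.86819839477539), 67.15856170654297)
(np.int32(211), np.int32(173)) [ 0.4735 -0.2844  0.2721]
(np.int32(267), np.int32(145)) [ 0.4735 -0.1139  0.34  ]
(np.int32(241), np.int32(189)) [ 0.4735 -0.2048  0.2   ]
other 1183.0 (372, 206, 44, 37) ((393.8000183105469, 224.4000244140625), (42.93250274658203, 35.77708435058594), 26.56505012512207) ((393.6317138671875, 224.51040649414062), (34.78263473510742, 43.48186111450195), 99.06619262695312)
(np.int32(372), np.int32(228)) [0.575  0.205  0.0307]
(np.int32(415), np.int32(224)) [0.575  0.3696 0.0108]
(np.int32(400), np.int32(242)) [ 0.575   0.3227 -0.0629]
0 bbox [212.4 163.6] [261.  189.7] lowest at u [233.1 189.7]
4 bbox [214.5 162.9] [262.6 189.8] lowest at u [232.9 189.8]
8 bbox [216.7 162. ] [264.  189.9] lowest at u [232.8 189.9]
12 bbox [219.  160.8] [265.3 190. ] lowest at u [232.8 190. ]
```

The silhouette spans 211–261 px and the level prediction is 212.4–261.0, so the bowl is level to within a degree or two. I'll carry it to the free half of the board.

```bash
python3 -m handwheel '-1 3.5 0 0 0 0 0.3;-2 7 0 0 0 0 0.3;-3 10.5 0 0 0 0 0.3;-4 14 0 0 0 0 0.3;-4.5 17.5 0 0 0 0 0.3;-5 21 0 0 0 0 0.3;-5.5 24 0 0 0 0 0.3;-6 27 0 0 0 0 0.3'
python3 -m handwheel '-1 3.5 0 0 0 0 0.3;-2 7 -2 0 0 0 0.3;-3 10.5 -4 0 0 0 0.3;-3.8 14 -7 0 0 0 0.3;-3.85 17.5 -10 0 0 0 0.3;-3.85 20 -12 0 0 0 0.3;-3.85 21.1 -14 0 0 0 0.3;-3.85 21.1 -17 0 0 0 0.3'
python3 -m handwheel '0 0 -2 0 0 0 0.3;0 0 -3.5 0 0 0 0.3;0 0 -4.2 0 0 0 0.3;0 0 -4.5 0 0 0 0.3;0 0 -4.5 0 0 0 0.3;0 0 -4.5 0 0 0 0.3'
python3 - <<'E'
from h import *
im=grab('scene','scene6');t=grab('top','top6')
a=cv2.resize(im['color'][130:260,320:480],(640,520),interpolation=cv2.INTER_CUBIC);cv2.imwrite('pics/crop7.png',a[:,:,::-1])
E
```

```text
time_s: 14.78
position: [0.4135, 0.0572, 0.3091]
tool_rot: [[0.004, 1.0, -0.001], [1.0, -0.004, 0.0], [0.0, -0.001, -1.0]]
ft_force: [0.4, -0.3, -3.6]
grip_width: 0.0524
gripper_force: 85.5
time_s: 15.45
position: [0.3764, 0.2696, 0.1387]
tool_rot: [[0.001, 1.0, 0.002], [1.0, -0.001, 0.001], [0.001, 0.002, -1.0]]
ft_force: [1.1, -0.3, -3.6]
grip_width: 0.0522
gripper_force: 85.5
time_s: 15.95
position: [0.3759, 0.2676, 0.0949]
tool_rot: [[0.003, 1.0, 0.001], [1.0, -0.003, 0.0], [0.0, 0.001, -1.0]]
ft_force: [0.2, 0.3, -2.7]
grip_width: 0.0524
gripper_force: 85.5
```

View pics/crop7.png

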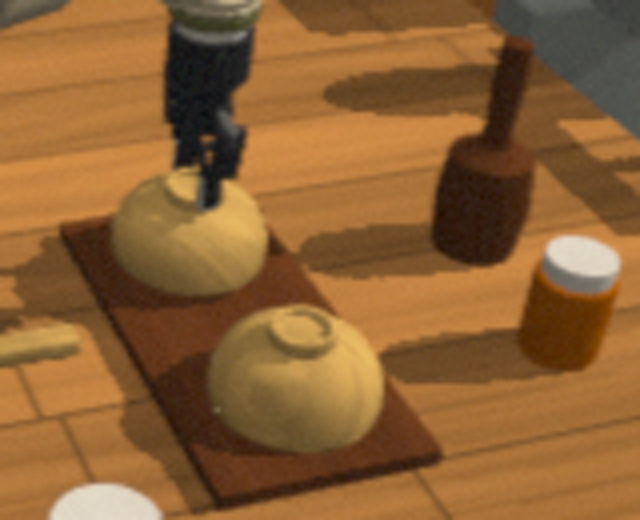

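The bowl is over the free half of the board, its body at crop (190,230), still about 15 mm up with perhaps a few degrees of lean. I'll lower it slowly and watch the force.

```bash
python3 -m handwheel '0 0 -0.4 0 0 0 0.3;0 0 -0.8 0 0 0 0.3;0 0 -0.8 0 0 0 0.3' 40
python3 -m handwheel '0 0 -0.2 0 0 0 0.3;0 0 -0.4 0 0 0 0.3;0 0 -0.4 0 0 0 0.3'
python3 -m handwheel '0 0 -0.1 0 0 0 0.3;0 0 -0.2 0 0 0 0.3;0 0 -0.2 0 0 0 0.3'
```

```text
time_s: 16.3
position: [0.3748, 0.2675, 0.0857]
tool_rot: [[0.002, 1.0, -0.001], [1.0, -0.002, -0.0], [-0.0, -0.001, -1.0]]
ft_force: [-0.3, 0.3, -2.6]
grip_width: 0.0528
gripper_force: 85.5
time_s: 16.55
position: [0.3753, 0.2676, 0.0836]
tool_rot: [[0.002, 1.0, 0.002], [1.0, -0.002, 0.0], [0.0, 0.002, -1.0]]
ft_force: [-6.5, -3.8, 17.0]
grip_width: 0.0527
gripper_force: 87.9
time_s: 16.8
position: [0.3752, 0.2678, 0.0816]
tool_rot: [[0.002, 1.0, 0.002], [1.0, -0.002, 0.001], [0.001, 0.002, -1.0]]
ft_force: [-6.5, -2.6, 14.5]
grip_width: 0.0523
gripper_force: 90.8
```

```bash
python3 -m handwheel '0 0 -0.1 0 0 0 0.62;0 0 -0.1 0 0 0 0.62;0 0 -0.1 0 0 0 0.65' 20
python3 -m handwheel '0 0 0 0 0 0 0.75;0 0 0 0 0 0 0.85;0 0 0 0 0 0 1;0 0 0 0 0 0 1;0 0 0 0 0 0 1;0 0 0 0 0 0 1'
python3 -m handwheel '0 0 2 0 0 0 1;0 0 5 0 0 0 1;0 0 9 0 0 0 1;0 0 13 0 0 0 1;0 0 16 0 0 0 1;-2 -4 18 0 0 0 1;-3 -8 18 0 0 0 1;-3 -12 18 0 0 0 1'
python3 -m handwheel '0 -4 0 0 0 0 1;0 -8 0 0 0 0 1;0 -12 0 0 0 0 1;0 -16 0 0 0 0 1;0 -20 0 0 0 0 1;0 -20 0 0 0 0 1'
python3 - <<'E'
from h import *
im=grab('scene','scene7');t=grab('top','top7');c=t['color']
cv2.imwrite('pics/crop8.png',np.vstack([cv2.resize(c[160:290,150:350],(460,299)),cv2.resize(im['color'][130:260,270:470],(460,299))])[:,:,::-1])
hsv=cv2.cvtColor(c,cv2.COLOR_RGB2HSV)
for n,(v0,v1) in [('placed',(218,285)),('other',(165,218))]:
    m=np.zeros(c.shape[:2],np.uint8);r=hsv[v0:v1,228:282];m[v0:v1,228:282]=((r[...,0]>=15)&(r[...,2]>100)).astype(np.uint8)
    k=max(cv2.findContours(cv2.morphologyEx(m,cv2.MORPH_CLOSE,np.ones((5,5))),0,1)[0],key=cv2.contourArea)
    P=np.array([onz(t,*p,.03)[:2] for p in k[:,0]],np.float32);print(n,cv2.minEnclosingCircle(P),cv2.boundingRect(k))
E
```

```text
time_s: 17.05
position: [0.3754, 0.2679, 0.0804]
tool_rot: [[0.002, 1.0, 0.002], [1.0, -0.002, 0.001], [0.001, 0.002, -1.0]]
ft_force: [-1.1, -0.4, 1.0]
grip_width: 0.0556
gripper_force: 7.8
time_s: 17.55
position: [0.3752, 0.2676, 0.0791]
tool_rot: [[0.002, 1.0, -0.0], [1.0, -0.002, -0.0], [-0.0, -0.0, -1.0]]
ft_force: [0.1, -0.1, -0.2]
grip_width: 0.0852
gripper_force: 0.0
time_s: 18.22
position: [0.3438, 0.1515, 0.2603]
tool_rot: [[-0.001, 1.0, 0.002], [1.0, 0.001, 0.0], [0.0, 0.002, -1.0]]
ft_force: [1.8, 0.2, 0.4]
grip_width: 0.0852
gripper_force: 0.0
time_s: 18.72
position: [0.3454, -0.0541, 0.2592]
tool_rot: [[0.011, 1.0, 0.0], [1.0, -0.011, -0.002], [-0.002, 0.0, -1.0]]
ft_force: [0.1, 0.7, -0.9]
grip_width: 0.0857
gripper_force: 0.0
placed ((0.37395787239074707, 0.2708297669887543), 0.07380946725606918) (232, 232, 41, 41)
other ((0.5808009505271912, 0.28541329503059387), 0.07379607856273651) (229, 174, 40, 40)
```

View pics/crop8.png

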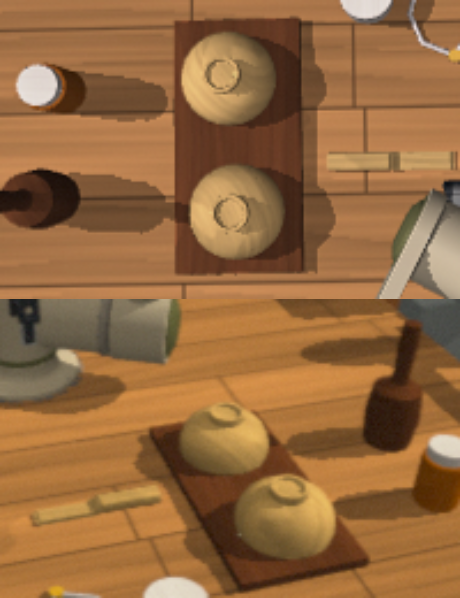

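The two views show the bowl rim down and level on the free half, at board x ≈ -0.104, y ≈ 0.002 and radius 73.8 mm. The lever is flat on the bench and the other bowl hasn't moved. I'm handing it in.

```bash
python3 -c "
from rig import env
print(env.close_job())"
```

```text
the job is handed in; nothing more can be done
None
```

I pried the bowl loose with the wooden lever, laid the lever flat on the bench, and set the bowl rim down and level on the free half of the carrying board; the job is handed in (about 19 s of the 72 s used), but no verdict was returned.

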